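# Zero the service counter and hold a spread snap ring at the spindle groove

## Task

The mixer drive is getting a new snap ring. First turn the service counter's knob on top of it back counter-clockwise to its zero stop; then take the ring pliers off their rest by the handles, squeeze them fully so that the ring opens, and lower the open ring over the end of the spindle until it is level with the groove. Finish holding it there, squeezed open, level and centred, with neither ring nor pliers touching the spindle, the drive or the rest, and leave the tape roll and the brown bottle where they are.

Things in the scene. Friction and masses are not known exactly. Their poses are not given: they have to be found in the camera images.
- mixer_drive: low grey drive housing, fixed, 140 (x) x 220 (y) x 60 high, origin at the middle of its underside on the bench. The steel spindle stub stands upright on its top at (+20, +55) mm of its frame, the counter knob at (-25, -55) mm
- spindle_end (a point): centre of the spindle's flat upper end, 130 mm above the bench. The spindle is 32 mm in diameter with a 3 mm chamfer at the end
- groove (a point): point on the spindle's axis at mid height of its ring groove, 19 mm below the spindle's end (111 mm above the bench). The groove is 10 mm high and 25 mm in diameter; the spindle is plain, 32 mm, above it and for 34 mm below it
- knob_top (a point): centre of the top of the counter knob, 96 mm above the bench, on its upright axis of turning: a black bar 44 long, 13 wide and 30 high on a 42 mm disc 5 mm thick, a pale line on one end of the bar. The bar's long axis is the point's x axis and turns with the knob
- counter_knob (a joint): angle of the counter knob in rad: 0 at the zero stop (bar along the housing's x axis, pale line to the housing's -x side), growing clockwise seen from above; it turns with light friction (0.04 N m) and stays where it is left. Starts at 0.7 to 1.3
- tool_rest: small grey plastic block, fixed, on which the pliers lie along its x axis; base plate 125 (x) x 60 (y) x 6, block 102 x 31, top 30 mm above the bench; both are centred 20 mm behind (-x of) its origin. The block reaches under the handles, between where the fingers go
- pliers: ring pliers lying level, about 0.2 kg, with the snap ring captive on two pins at the jaws. Origin under the dark head plate (30 x 34 mm); x points forward to the ring. Two black handles (16 thick, z 0 to 18 mm) reach back from x = -25 to -80 mm; relaxed they splay, 58 mm over the outsides at x = -55, 68 mm at the ends; squeezed fully they are parallel, 36 mm over the outsides
- handles (a point): on the pliers, midway between the handles at mid height, where to squeeze them: 55 mm behind the origin, 9 mm above its level; x forward, and the handles close along y. Fingers that swing downward as they close slide on the handles here or are pushed up a few mm, since the pliers rest on the block
- ring_centre (a point): on the pliers, centre of the opened snap ring at mid thickness: 77 mm in front of the origin (132 mm in front of handles) and 6.5 mm below it (15.5 mm below handles). Flat steel ring, 3.5 mm thick and 5 mm wide; opened fully its hole is a circle 40 mm across, relaxed it is only 31 mm wide and does not pass the spindle
- spread (a joint): turn of each handle in rad: 0 relaxed, 0.20 squeezed fully against its stop: squeezing the handles together opens the ring. They move as one, with a return spring: about 5 N on each handle at full squeeze; the stop gives a little under a hard grip (0.22)
- tape_roll: loose roll of beige tape lying flat, 104 mm across, 25 high, origin under its middle; to be left alone
- reagent_bottle: loose small brown bottle with a blue cap, 56 mm across, 105 high, origin under its middle; to be left alone

How it is judged:
By the outcome, as a careful person would: the job done as asked, in the order asked, and still so for the second after the job is handed in, while the arm keeps its last pose, push and grip.
It also fails if it takes over 54 s, if anything falls off the work surface, if the arm or the gripper's body presses on something with over 40 N, if the wrist force passes 120 N, or if a joint passes its speed limit or range.

## Robot

A 6-joint arm with a two-finger parallel gripper is mounted at the origin on a cart in front of the work surface, level with it; the furniture and walls round the work are solid. World frame = base frame: x ahead of the robot, y to its left, z up, the work surface at z = 0. Lengths are in mm, angles in rad, forces in N, time in s.
With the tool pointing down it reaches from about 275 to 1000 mm from the base axis. Payload 8.4 kg.
Tool frame: the origin (TCP) lies midway between the tips of the shut fingers; the grasp point (between the pads) lies 19 mm behind it; y points along the fingers, z is the direction in which the jaws open and shut, and the axes are right-handed (so a half turn about y gives the same grasp; the last joint's range is limited). The gripper opens to 85 mm and grips with 20 to 120 N. Pads are 22 mm wide; open, the fingers measure 114 mm over their backs; the gripper's body (76 mm by 85 mm) begins 54 mm behind the grasp point. The pads swing forward as they close: fully open they stand 13 mm farther back than shut.
Start: joints at [1.288, 0.353, 1.633, -0, 1.155, -0.002], TCP at [173.201, 600.524, 231.281] pointing down, gripper open.
Joint ranges: [-2.63, 2.63], [-0.92, 2.1], [0.06, 2.66], [-1.3, 4.44], [0, 2.69], [-3.02, 3.02]. Speed limits (rad/s): [2.22, 2.22, 2.79, 3.14, 3.14, 3.14].

## Interface

Orientations are given as [roll, pitch, yaw] about the fixed x, y, z axes, in that order (R = Rz(yaw) Ry(pitch) Rx(roll)).
In Python, from rig import r, imaging gives the robot as it stands. The module is installed in compiled form; this text tells all that it offers.
- The arm moves only by the tool send_rows, never from a script. Its argument "series" is a list of rows, each a list of 6 numbers: the shift along the tool's x, y, z in m, then the turn, a rotation vector about the tool's x, y, z in degrees. In form: [[dx, dy, dz, ax, ay, az], ...]. A call has 1 to 8 rows; each row shifts and turns the commanded pose from where the row before left it, along the tool's axes as they then stand; what a row does not reach is not made up. A row lasts 1/10 s, in which the tool goes at most 50 mm and 8.59 degrees, less where a joint would pass 70% of its speed; a pose out of reach is approached as far as the arm can. A call is refused whole if a number of a shift passes 0.05 or a number of a turn 8.59, either way. A call with a gripper value outside its range is refused whole. "gripper" is the opening, from 0 (shut) to 1 (fully open), set as the call begins (left out, the last holds). The fingers move at their own pace and stop on an object; "squeeze" is the grip in N (left out, the last holds). Time passes only in rows, so rows that do not move let the fingers close. It gives the time, the measured TCP pose, the force and the opening at its end, in the units of the state.
- r.sense(): the state, without advancing time (a new reading comes with each control period).
- imaging.grab_frame(name): name is "scene" or "top" or "wrist"; returns a dict with "frame" (420x560x3 uint8, red, green, blue), "depth" (420x560 float32, mm along the optical axis (not along the pixel's ray), 0 where there is no reading), "intrinsics" (3x3 intrinsics, pixels), "origin" and "rotation" of the camera in the world. Camera axes: x right, y down, z forward; pixel columns grow to the right and rows downward; lengths in mm; the calibration is good to about 2 mm. A picture is of the moment at which its call begins.
- r.sign_off(): hands the job in, once; it reports no verdict.
The state is a dict: "clock": time; "qpos": joint angles; "qvel": joint speeds; "joint_efforts": joint torques, N m; "eef_pos": TCP position; "tcp_rot": TCP orientation; "contact_force": force on the tool from outside, world axes, zero at the start; "wrist_torque": the same for the moment, N m; "opening": opening from 0.0 (shut) to 1.0 (fully open).
Only numpy, scipy, OpenCV 4.12 (cv2) and the standard library are available. Lean on these libraries where they do the work, as an engineer would, in place of code of your own. Each camera call takes 0.05 s, during which the arm holds its last target.

## Working session

There is one attempt and no reset: what is moved stays moved. The work goes in short steps, Python scripts to look and compute and a tool call to move; the robot and the scene stay as the last step left them, time stands still between calls to the robot, and variables do not carry over. Pictures are saved under pics/ and viewed, and the job is handed in when it is done.

Besides the shell and the picture viewer there is one more tool, called after "Call:" as name(argument=value, ...) on one line, values as JSON. send_rows: Moves the arm, as the interface text tells. Its arguments: {"type":"object","properties":{"series":{"type":"array","items":{"type":"array","items":{"type":"number"}}},"gripper":{"type":"number"},"squeeze":{"type":"number"}},"required":["series"]}

```bash
mkdir -p pics; cat > h.py <<'E'
import numpy as np, cv2
from rig import r, imaging
def grab(n,fn=None):
    f=imaging.grab_frame(n)
    if fn: cv2.imwrite('pics/'+fn, f['frame'][:,:,::-1])
    np.savez('last_'+n+'.npz',**{k:np.array(v) for k,v in f.items()})
    return f
def load(n): return dict(np.load('last_'+n+'.npz'))
def ray(f,u,v):
    d=np.linalg.inv(np.array(f['intrinsics']))@np.array([u,v,1.])
    return np.array(f['origin']),np.array(f['rotation'])@d
def onz(f,u,v,z):
    o,d=ray(f,u,v); return o+d*(z-o[2])/d[2]
def pts(f):
    K=np.array(f['intrinsics']);D=f['depth'];v,u=np.mgrid[0:420,0:560]
    P=np.stack([(u-K[0,2])/K[0,0]*D,(v-K[1,2])/K[1,1]*D,D],-1)
    return P@np.array(f['rotation']).T+np.array(f['origin'])
def proj(f,p):
    c=np.array(f['rotation']).T@(np.array(p)-np.array(f['origin'])); q=np.array(f['intrinsics'])@c; return q[:2]/q[2]
E
python3 - <<'E'
from h import *
for n in ['scene','top','wrist']:
    f=grab(n,n+'0.png'); print(n,np.round(f['origin']),np.round(f['rotation'],3).tolist(),np.array(f['intrinsics']).tolist())
print(r.sense())
E
```

```text
scene [ -42. -733. 1014.] [-2.34, -0.001, -0.648] [[399.71222066432387, 0.0, 273.992180087351], [0.0, 399.71222066432387, 215.0609147829781], [0.0, 0.0, 1.0]]
top [ 294.   -9. 1439.] [-2.985, -0.008, -1.545] [[538.275780199775, 0.0, 279.07278559597563], [0.0, 538.275780199775, 214.46940971651378], [0.0, 0.0, 1.0]]
wrist [104. 620. 372.] [2.855, 0.001, 1.289] [[297.33806231050454, 0.0, 274.3360780496859], [0.0, 297.33806231050454, 213.8608602937104], [0.0, 0.0, 1.0]]
{'clock': 0.15, 'qpos': array([ 1.28756212e+00,  3.53456824e-01,  1.63395912e+00,  2.12920553e-05,
        1.15518370e+00, -2.38026462e-03]), 'qvel': array([ 0.00012813, -0.00210188, -0.00127499,  0.00018997,  0.00064834,
       -0.00014609]), 'joint_efforts': array([ 2.43010472e-04, -6.05631709e+01, -3.42336059e+01,  7.46005276e-05,
        6.12927674e-03,  1.29539447e-05]), 'eef_pos': array([173.11792202, 600.1772059 , 230.75605925]), 'tcp_rot': array([-1.57180327e+00,  2.18676165e-05, -2.80862564e-01]), 'contact_force': array([ 0.45457481, -0.67417007, -0.48372771]), 'wrist_torque': array([ 0.01749772, -0.03623714, -0.00516048]), 'opening': 1.0022777393560787}
```

```bash
cat >> h.py <<'E'
from scipy.spatial.transform import Rotation as Rn
_ray_g=imaging.grab_frame
def R(rpy): return Rn.from_euler('xyz',rpy).as_matrix()
def grab(n,fn=None):
    f=dict(_ray_g(n)); f['rotation']=R(f['rotation'])
    if fn: cv2.imwrite('pics/'+fn, f['frame'][:,:,::-1])
    np.savez('last_'+n+'.npz',**{k:np.array(v) for k,v in f.items()})
    return f
E
python3 - <<'E'
from h import *
for n in ['scene','top','wrist']:
    f=load(n); f['rotation']=R(f['rotation']); np.savez('last_'+n+'.npz',**f)
E
```

```text
(no output)
```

View pics/scene0.png

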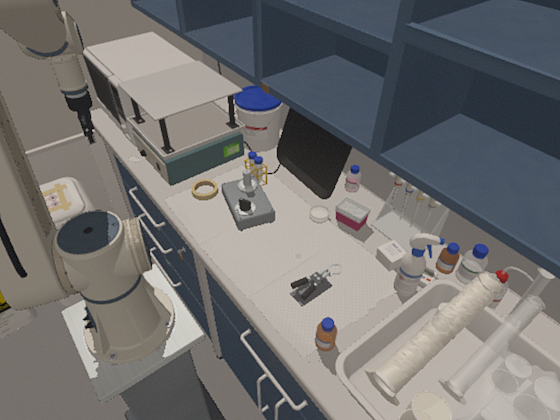

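View pics/top0.png

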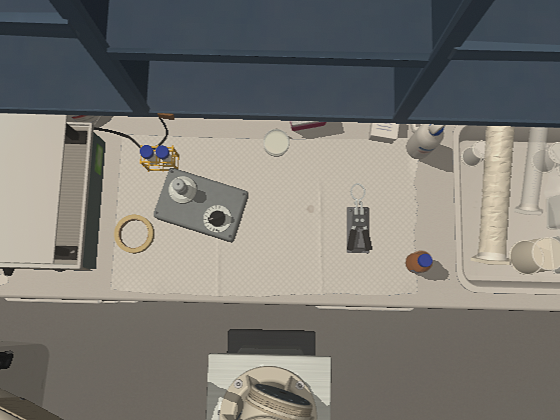

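View pics/wrist0.png

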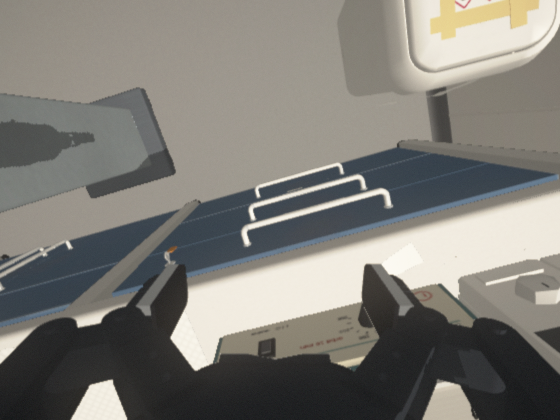

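```bash
python3 - <<'E'
from h import *
f=load('top');im=f['frame'][:,:,::-1]
a=cv2.resize(im[155:260,140:260],None,fx=5,fy=5,interpolation=cv2.INTER_CUBIC)
b=cv2.resize(im[170:275,330:440],None,fx=5,fy=5,interpolation=cv2.INTER_CUBIC)
cv2.imwrite('pics/a.png',a);cv2.imwrite('pics/b.png',b)
P=pts(f)
for u,v in [(180,188),(217,218),(240,200),(357,215),(357,240),(134,218),(419,262),(120,250),(310,250)]: print(u,v,np.round(P[v,u]))
E
```

```text
180 188 [561. 232. 130.]
217 218 [493. 141.  99.]
240 200 [548.  88.  59.]
357 215 [ 519. -219.   47.]
357 240 [ 454. -222.   32.]
134 218 [498. 369.  26.]
419 262 [ 396. -367.   95.]
120 250 [414. 407.   0.]
310 250 [ 427. -100.    5.]
```

View pics/a.png

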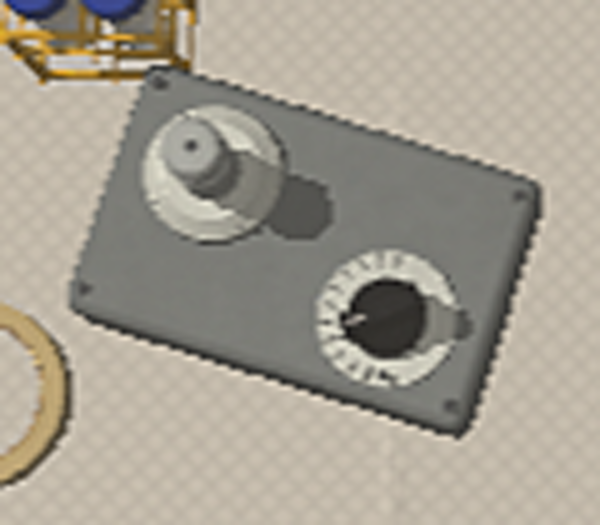

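View pics/b.png

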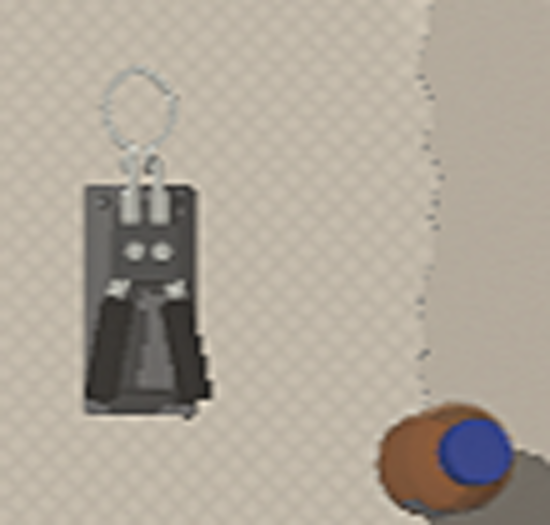

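```bash
cat > m.py <<'E'
from h import *
f=load('top'); P=pts(f); Z=P[...,2]; X=P[...,0];Y=P[...,1]
m=(abs(Z-60)<4)&(X>380)&(X<650)&(Y>60)&(Y<320)
q=P[m][:,:2].astype(np.float32); rc=cv2.minAreaRect(q); print('housing',m.sum(),rc)
# robust: use colour grey mask boundary
m=(abs(Z-130)<3)&(X>450)&(X<650)&(Y>150)&(Y<300); q=P[m]; print('spin',m.sum(),q.mean(0),(q.min(0)+q.max(0))/2)
m=(Z>92)&(Z<102)&(X>430)&(X<560)&(Y>90)&(Y<200); q=P[m]; print('knob',m.sum(),q.mean(0),cv2.minAreaRect(q[:,:2].astype(np.float32)))
m=(Z>15)&(Z<35)&(X>380)&(X<600)&(Y<-150)&(Y>-300); q=P[m]; print('rest',m.sum(),cv2.minAreaRect(q[:,:2].astype(np.float32)))
m=(Z>3)&(X>380)&(X<640)&(Y<-150)&(Y>-300);
np.set_printoptions(linewidth=250)
print(np.round(Z[185:255:2,344:374:2]).astype(int))
# shelf
print(np.round(P[100,[100,300,500]]), np.round(P[200,[20,80]]),np.round(P[270,[20,80]]),np.round(P[200,[98,102]]))
E
python3 m.py
```

```text
housing 2926 ((550.0765991210938, 207.0227813720703), (260.2440185546875, 156.00120544433594), 73.77332305908203)
spin 92 [571.47053702 237.08842558 129.81407486] [600.26187386 250.07185145 129.9711411 ]
knob 77 [496.66786697 144.67771557  96.50110169] ((496.922607421875, 144.36602783203125), (13.028512954711914, 42.74354553222656), 24.816587448120117)
rest 293 ((513.227783203125, -221.20155334472656), (171.88827514648438, 54.45353698730469), 3.4578471183776855)
[[  -7   -1   -2    1    4   30    1    2   25   26    0   -4    1    5    0]
 [   3    4    6   -2   22    4    0    3    2   24   24    2   -2    3   -4]
 [   3    0    2    1   30   -3    3    3    2   -1   22    3   -1    0    2]
 [   5    3    3   23   34   -4    2    2   -3   -3   26    5    7    3    2]
 [   0   -4   -2   -2   27    6   -4    0    3    0   29   -1    4    0   -4]
 [   1   -4   -4    2   18    8    4    1   -5   -2   27    0    6   -3    0]
 [  -3    7    4    2   24   26   -1    4    0   23    6    5    2   -3    2]
 [   0    3   -1    4   -1   23   25    4   23    8    0   -3    3    7    5]
 [   1   
[... 1572 characters left out ...]
   43   47   31   29   27   29   32   52   49   54    0]
 [   2   -1   43   53   49   45   35   28   26   31   28   50   48   50    0]
 [  -3    4   45   48   48   32   31   33   31   32   31   45   49   50    2]
 [   1    2   47   54   51   32   29   31   27   30   24   37   48   46   46]
 [   4    3   46   49   46    6   10    3    4    5    5   38   46   49   40]
 [   2    7    6    5    6    0    4    4    4    4    7    6    3    1    0]
 [  -5    1    1    2    1    1    0    3   -2    2    1    5    5    0    8]]
[[ 663.  336.  451.]
 [ 674.  -48.  451.]
 [ 685. -433.  452.]] [[488. 535. 313.]
 [519. 466. 159.]] [[354. 666.   2.]
 [357. 499.  28.]] [[541. 463.  38.]
 [549. 466.  -3.]]
```

```bash
cat > m2.py <<'E'
from h import *
f=load('top'); im=f['frame'].astype(int); P=pts(f); Z=P[...,2]
sub=np.zeros((420,560),bool); sub[160:250,145:255]=1
m=sub&(abs(Z-60)<7)
m=cv2.morphologyEx(m.astype(np.uint8),cv2.MORPH_OPEN,np.ones((3,3)))
n,l,s,c=cv2.connectedComponentsWithStats(m); k=1+np.argmax(s[1:,4]); cn=np.argwhere(l==k)[:,::-1]
hull=cv2.convexHull(cn.astype(np.int32))[:,0]
w=np.array([onz(f,u,v,60)[:2] for u,v in hull]).astype(np.float32)
rc=cv2.minAreaRect(w); print('house',rc, cv2.boxPoints(rc).tolist())
for nm,u,v,z in [('spin',178.0,184.0,130),('knobtop',217.0,218.2,96),('pale',140+355/5,155+318/5,96),('ring',330+139/5,170+110/5,23.5),('headL',330+134/5,170+251/5,48),('headR',330+162/5,170+251/5,48),('hL0',330+117/5,170+297/5,48),('hL1',330+101/5,170+398/5,48),('hR0',330+175/5,170+297/5,48),('hR1',330+196/5,170+398/5,48)]: print(nm,np.round(onz(f,u,v,z),1))
for nm,p in [('r1',(84,186)),('r2',(195,186)),('r3',(84,412)),('r4',(195,412))]: print(nm,np.round(onz(f,330+p[0]/5,170+p[1]/5,6),1))
h=np.deg2rad(-17.3)
E
python3 m2.py; python3 - <<'E'
from h import *
f=load('scene'); im=f['frame'][:,:,::-1]
cv2.imwrite('pics/sa.png',cv2.resize(im[165:235,180:290],None,fx=6,fy=6,interpolation=cv2.INTER_CUBIC))
cv2.imwrite('pics/sb.png',cv2.resize(im[255:315,280:360],None,fx=8,fy=8,interpolation=cv2.INTER_CUBIC))
E
```

```text
house ((535.4493408203125, 188.87997436523438), (219.12745666503906, 139.07005310058594), 73.96465301513672) [[438.35498046875, 102.78689575195312], [572.0140380859375, 64.37152099609375], [632.543701171875, 274.9730529785156], [498.8846435546875, 313.388427734375]]
spin [570.8 237.8 130. ]
knobtop [492.8 141.2  96. ]
pale [491.4 156.3  96. ]
ring [ 585.  -224.8   23.5]
headL [ 504.7 -218.7   48. ]
headR [ 505.1 -233.3   48. ]
hL0 [ 480.2 -209.9   48. ]
hL1 [ 427.2 -201.8   48. ]
hR0 [ 481.  -240.2   48. ]
hR1 [ 428.5 -251.1   48. ]
r1 [ 545.8 -197.8    6. ]
r2 [ 547.5 -257.9    6. ]
r3 [ 423.5 -198.6    6. ]
r4 [ 425.1 -257.9    6. ]
```

View pics/sa.png

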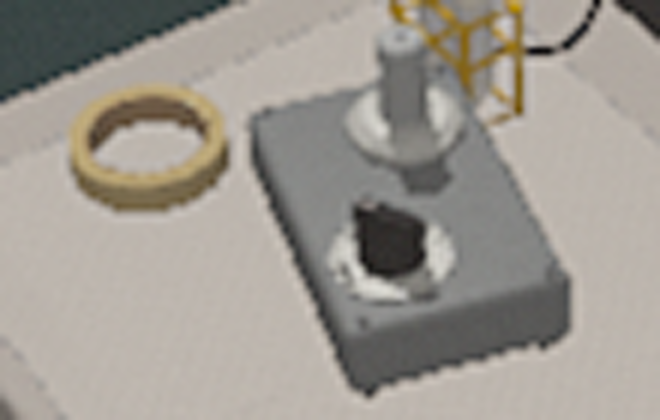

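View pics/sb.png

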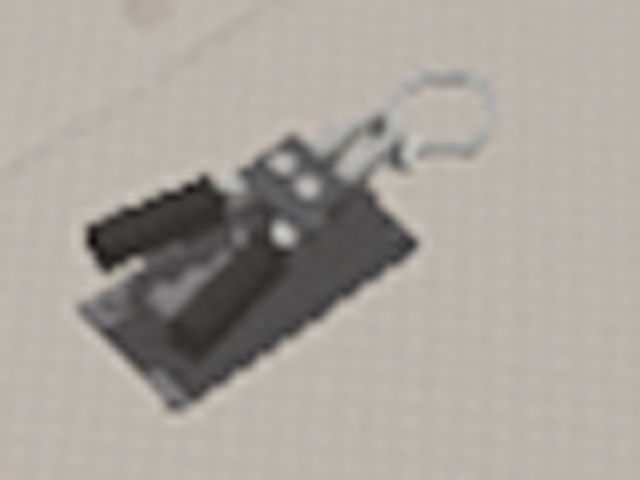

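Call:
send_rows(series=[[0.025,0,-0.029,0,0,0],[0.025,0,-0.029,0,0,0],[0.025,0,-0.029,0,0,0],[0.025,0,-0.029,0,0,0],[0.025,0,-0.029,0,0,0],[0.025,0,-0.029,0,0,0],[0.025,0,-0.029,0,0,0],[0.025,0,-0.029,0,0,0]])

```text
clock: 0.95
eef_pos: [301.4, 320.7, 231.2]
tcp_rot: [-1.571, -0.0, -0.28]
contact_force: [0.3, 0.7, -0.9]
opening: 1.002
```

Call:
send_rows(series=[[0.03,0,-0.0145,0,0,0],[0.03,0,-0.0145,0,0,0],[0.03,0,-0.0145,0,0,0],[0.03,0,-0.0145,0,0,0],[0.03,0,-0.0145,0,0,0],[0.03,0,-0.0145,0,0,0],[0.03,0,-0.0145,0,0,0],[0.027,0,-0.0135,0,0,0]])

```text
clock: 1.75
eef_pos: [497.9, 144.8, 231.1]
tcp_rot: [-1.571, 0.0, -0.281]
contact_force: [0.4, 1.2, 0.1]
opening: 1.002
```

Call:
send_rows(series=[[0,0,0,0,6.5,0],[0,0,0,0,6.5,0],[0,0,0,0,6.5,0],[0,0,0,0,6.5,0],[0,0,0,0,6.5,0],[0,0,0,0,6.5,0],[0,0,0,0,6.5,0],[0,0,0,0,6.5,0]], gripper=0.45)

```text
clock: 2.55
eef_pos: [496.7, 146.0, 231.1]
tcp_rot: [-1.571, 0.0, -1.193]
contact_force: [-1.1, 0.9, -0.1]
opening: 0.446
```

```bash
cat > w.py <<'E'
from h import *
import sys
s=r.sense(); print(round(s['clock'],2),np.round(s['eef_pos'],1),np.round(np.rad2deg(s['tcp_rot']),2),np.round(s['contact_force'],1),np.round(s['wrist_torque'],2),round(s['opening'],3))
for a in sys.argv[1:]:
    n,fn=a.split(':'); grab(n,fn)
E
python3 w.py wrist:w1.png top:t1.png
```

```text
2.55 [496.7 146.  231.1] [-90.03   0.   -68.36] [-1.1  0.9 -0.1] [-0.02 -0.02 -0.  ] 0.446
```

View pics/w1.png

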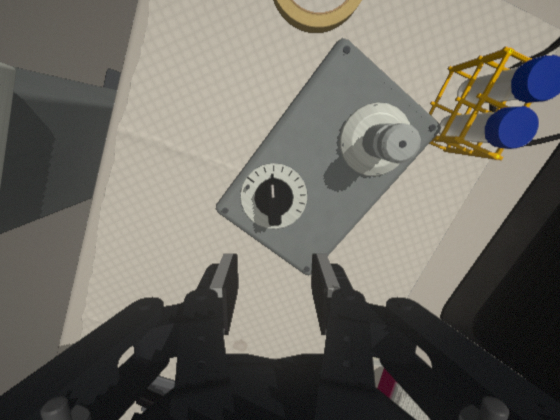

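```bash
python3 - <<'E'
from h import *
f=load('wrist'); im=f['frame'][:,:,::-1]
cv2.imwrite('pics/wk.png',cv2.resize(im[150:240,230:320],None,fx=6,fy=6,interpolation=cv2.INTER_CUBIC))
cv2.imwrite('pics/ws.png',cv2.resize(im[100:190,340:430],None,fx=6,fy=6,interpolation=cv2.INTER_CUBIC))
E
```

```text
(no output)
```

View pics/wk.png

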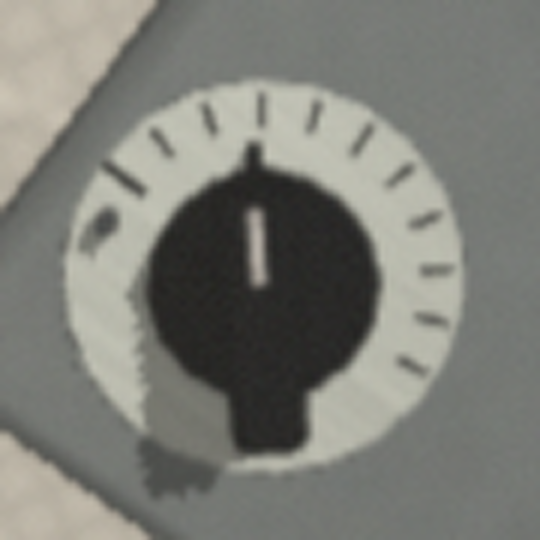

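View pics/ws.png

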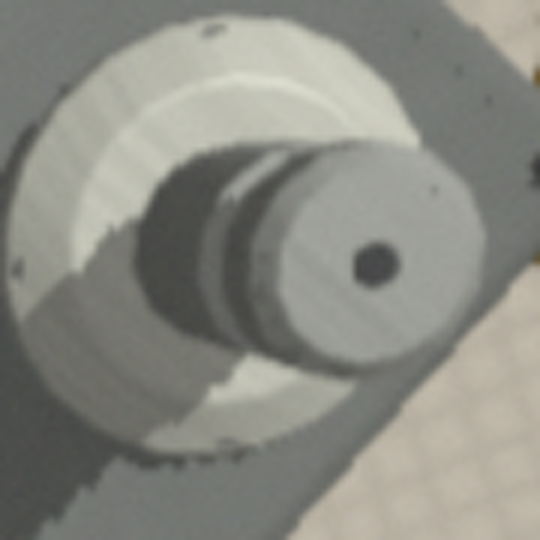

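```bash
python3 - <<'E'
from h import *
f=load('wrist'); print(f['origin'])
print('spin',onz(f,402.4,143.75,130))
for nm,c in [('bot',(270,452)),('line0',(253,205)),('line1',(262,287)),('botL',(236,452)),('botR',(306,452))]:
    print(nm,onz(f,230+(c[0]+.5)/6-.5,150+(c[1]+.5)/6-.5,96))
print((proj(f,(496.2,142.9,96))-[230,150])*6)
print((proj(f,(496.2,142.9,60))-[230,150])*6)
for c in [(263,277)]: print('dial', onz(f,230+c[0]/6,150+c[1]/6,61))
print((proj(f,(570,237,130))))
E
```

```text
[470.14941039 212.78125431 372.15993373]
spin [569.39040124 237.84358914 130.        ]
bot [504.31365733 126.751945    96.        ]
line0 [486.80411187 163.69007513  96.        ]
line1 [492.9567251  151.95199373  96.        ]
botL [499.15697818 124.70778107  96.        ]
botR [509.77353452 128.91629995  96.        ]
[257.57297779 342.94825626]
[258.60347817 290.70210324]
dial [495.92369658 145.75150924  61.        ]
[402.56788586 145.05241163]
```

Call:
send_rows(series=[[0.0005,0.03,-0.001,0,-4,0],[0,0.035,0,0,0,0],[0,0.035,0,0,0,0],[0,0.03,0,0,0,0],[0,0.025,0,0,0,0],[0,0,0,0,0,0]])

```text
clock: 3.25
eef_pos: [493.8, 144.5, 73.4]
tcp_rot: [-1.577, 0.001, -1.115]
contact_force: [0.0, 0.7, 0.2]
opening: 0.45
```

Call:
send_rows(series=[[0,0,0,0,0,0],[0,0,0,0,0,0],[0,0,0,0,0,0],[0,0,0,0,0,0],[0,0,0,0,0,0]], gripper=0, squeeze=20)

```text
clock: 3.75
eef_pos: [496.2, 145.0, 77.5]
tcp_rot: [-1.57, -0.0, -1.118]
contact_force: [-4.0, -4.2, 8.5]
opening: 0.144
```

```bash
python3 w.py wrist:w2.png
```

```text
3.75 [496.2 145.   77.5] [-8.998e+01 -2.000e-02 -6.406e+01] [-4.  -4.2  8.5] [-0.54  0.73  0.07] 0.144
```

View pics/w2.png

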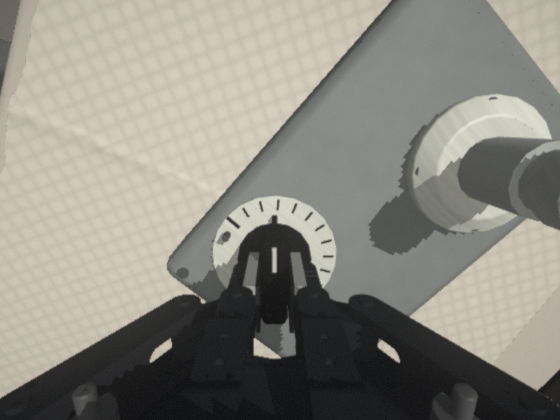

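Call:
send_rows(series=[[0,-0.003,0,0,0,0],[0,0,0,0,-6,0],[0,0,0,0,-8,0],[0,0,0,0,-8,0],[0,0,0,0,-8,0],[0,0,0,0,-8,0],[0,0,0,0,-6,0],[0,0,0,0,0,0]])

```text
clock: 4.6
eef_pos: [495.8, 144.9, 79.0]
tcp_rot: [-1.571, 0.0, -0.349]
contact_force: [-0.7, -2.0, -11.5]
opening: 0.147
```

```bash
python3 w.py wrist:w3.png
```

```text
4.6 [495.8 144.9  79. ] [-9.004e+01  3.000e-02 -1.998e+01] [ -0.7  -2.  -11.5] [-0.47 -0.07  0.02] 0.147
```

View pics/w3.png

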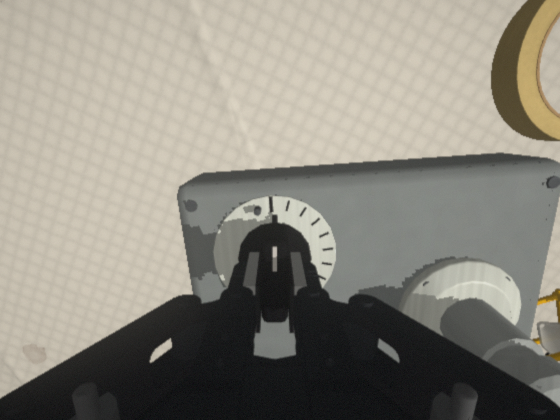

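Call:
send_rows(series=[[0,0,0,0,-2,0],[0,0,0,0,-2,0],[0,0,0,0,-1,0],[0,0,0,0,0,0]])

```text
clock: 5.05
eef_pos: [495.8, 144.9, 79.0]
tcp_rot: [-1.571, 0.001, -0.266]
contact_force: [0.3, -3.3, -14.5]
opening: 0.146
```

```bash
python3 w.py
```

```text
5.05 [495.8 144.9  79. ] [-9.003e+01  4.000e-02 -1.521e+01] [  0.3  -3.3 -14.5] [-0.77 -0.01 -0.21] 0.146
```

Call:
send_rows(series=[[0,0,0,0,-1.5,0],[0,0,0,0,-1.5,0],[0,0,0,0,0,0]])

```text
clock: 5.35
eef_pos: [495.7, 145.0, 79.1]
tcp_rot: [-1.571, 0.001, -0.211]
contact_force: [-1.3, -4.9, -12.3]
opening: 0.147
```

```bash
python3 w.py wrist:w4.png
```

```text
5.35 [495.7 145.   79.1] [-9.002e+01  6.000e-02 -1.209e+01] [ -1.3  -4.9 -12.3] [-0.85  0.31 -0.85] 0.147
```

View pics/w4.png

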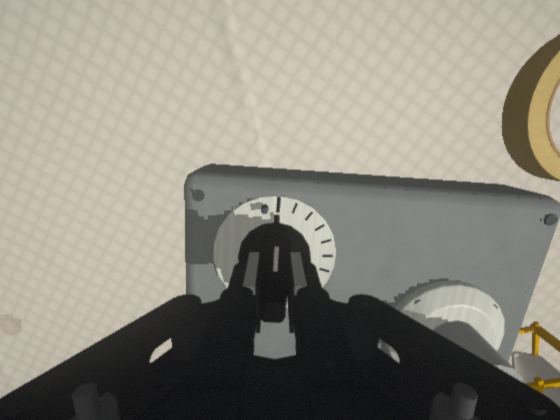

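Call:
send_rows(series=[[0,0,0,0,0,0],[0,0,0,0,0,0],[0,0,0,0,0,0],[0,-0.02,0,0,0,0],[0,-0.04,0,0,0,0],[0,-0.045,0,0,0,0],[0,-0.045,0,0,0,0],[0,0,0,0,0,0]], gripper=0.45)

```text
clock: 6.2
eef_pos: [500.3, 146.5, 236.2]
tcp_rot: [-1.565, -0.011, -0.211]
contact_force: [0.2, -0.0, 0.9]
opening: 0.449
```

```bash
python3 w.py wrist:w5.png; python3 -c "
from h import *;print(r.sense()['qpos'])"
```

```text
6.2 [500.3 146.5 236.2] [-89.66  -0.62 -12.07] [ 0.2 -0.   0.9] [-0.03 -0.01  0.03] 0.449
[ 2.82058016e-01  1.82573729e-01  1.86007573e+00  1.22360194e-04
  1.09054782e+00 -1.07822137e+00]
```

View pics/w5.png

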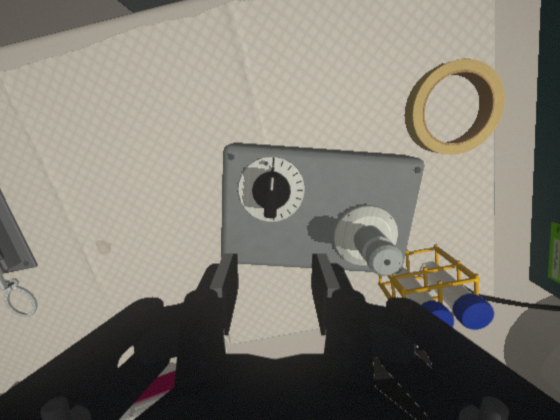

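```bash
python3 - <<'E'
from h import *
f=load('wrist'); im=f['frame'][:,:,::-1]
cv2.imwrite('pics/wk2.png',cv2.resize(im[140:240,220:320],None,fx=6,fy=6,interpolation=cv2.INTER_CUBIC))
a=[onz(f,*c,60) for c in [(231,146),(417,158)]]; d=a[1]-a[0]; print(np.rad2deg(np.arctan2(d[1],d[0])))
print('spin',onz(f,388,262,130))
E
```

```text
74.25731873631219
spin [569.25092098 238.70866649 130.        ]
```

View pics/wk2.png

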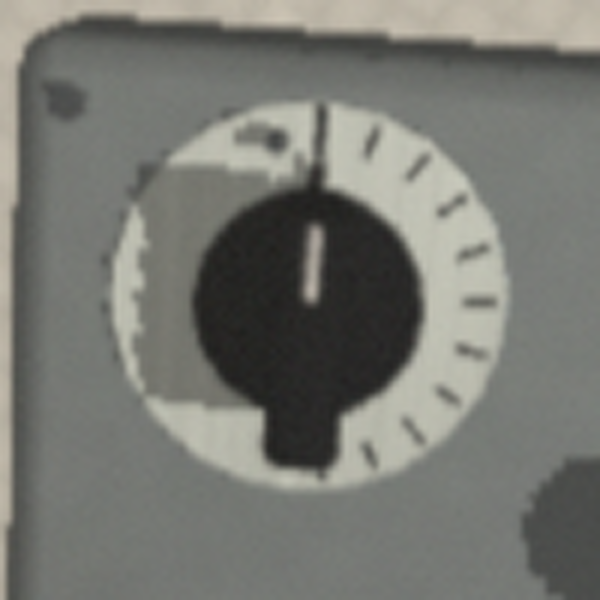

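Call:
send_rows(series=[[0.004,0,-0.0467,0,0,0],[0.004,0,-0.0467,0,0,0],[0.004,0,-0.0467,0,0,0],[0.004,0,-0.0467,0,0,0],[0.004,0,-0.0467,0,0,0],[0.004,0,-0.0467,0,0,0],[0.004,0,-0.0467,0,0,0],[0.004,0,-0.0467,0,0,0]], gripper=1)

```text
clock: 7.05
eef_pos: [448.5, -228.5, 228.4]
tcp_rot: [-1.571, 0.0, -0.211]
contact_force: [0.7, 0.4, -0.2]
opening: 0.996
```

Call:
send_rows(series=[[0,0,0,0,8.4,0],[0,0,0,0,8.4,0],[0,0,0,0,8.4,0],[0,0,0,0,8.4,0],[0,0,0,0,8.4,0],[0,0,0,0,8.4,0],[0,0,0,0,8.4,0],[0,0,0,0,8.4,0]])

```text
clock: 7.85
eef_pos: [449.0, -226.6, 228.2]
tcp_rot: [-1.572, 0.001, -1.39]
contact_force: [0.3, 0.3, 0.1]
opening: 0.999
```

Call:
send_rows(series=[[0,0,0,0,8.4,0],[0,0,0,0,8.4,0],[0,0,0,0,8.4,0],[0,0,0,0,8.4,0],[0,0,0,0,8.4,0],[0,0,0,0,8.4,0],[0,0,0,0,8.4,0],[0,0,0,0,8.4,0]])

```text
clock: 8.65
eef_pos: [449.0, -226.6, 228.2]
tcp_rot: [-1.572, -0.0, -2.563]
contact_force: [1.3, 0.5, -0.2]
opening: 1.0
```

Call:
send_rows(series=[[0,0,0,0,8.4,0],[0,0,0,0,8.4,0],[0,0,0,0,8.4,0],[0,0,0,0,8.4,0],[0,0,0,0,0,0],[0,0,0,0,0,0]])

```text
clock: 9.25
eef_pos: [449.0, -226.6, 228.6]
tcp_rot: [-1.571, -0.001, -3.139]
contact_force: [0.6, 0.4, 0.4]
opening: 1.003
```

```bash
python3 w.py wrist:w6.png
```

```text
9.25 [ 449.  -226.6  228.6] [-9.0020e+01 -4.0000e-02 -1.7983e+02] [0.6 0.4 0.4] [-0.04 -0.01  0.02] 1.003
```

View pics/w6.png

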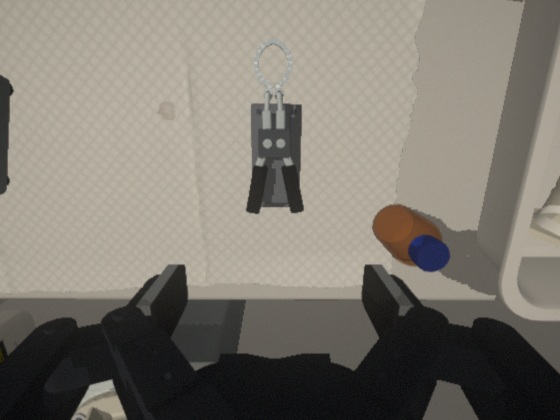

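```bash
python3 - <<'E'
from h import *
f=load('wrist'); im=f['frame'][:,:,::-1]; print(f['origin'])
cv2.imwrite('pics/wp.png',cv2.resize(im[30:130,225:325],None,fx=6,fy=6,interpolation=cv2.INTER_CUBIC))
cv2.imwrite('pics/wp2.png',cv2.resize(im[125:225,225:325],None,fx=6,fy=6,interpolation=cv2.INTER_CUBIC))
E
```

```text
[ 521.03281623 -226.59252004  369.65713692]
```

View pics/wp.png

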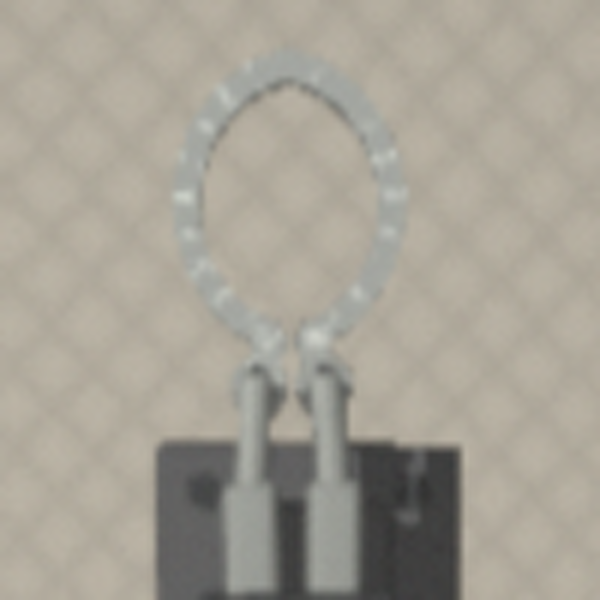

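View pics/wp2.png

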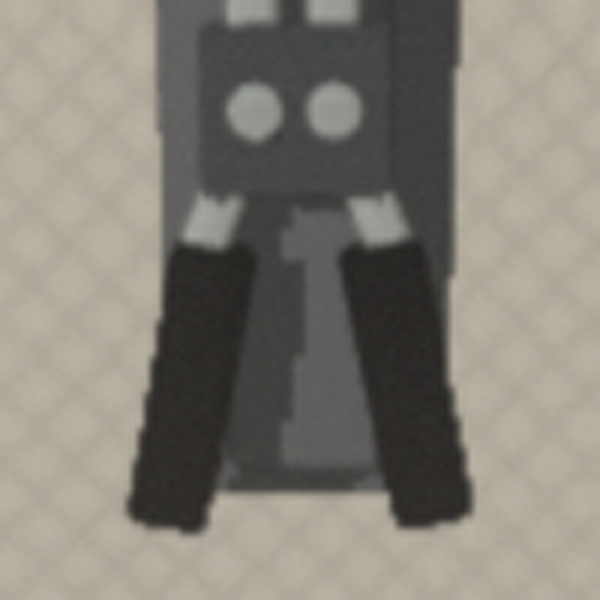

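```bash
python3 - <<'E'
from h import *
f=load('wrist')
def p(c,o,z): return onz(f,225+(c[0]+.5)/6-.5,o+(c[1]+.5)/6-.5,z)
for nm,c,o,z in [('ringtop_in',(290,80),30,25),('ringL',(190,195),30,23.5),('ringR',(394,195),30,23.5),('ring_bot',(290,335),30,25),
 ('plTL',(199,28),125,45),('plTR',(390,28),125,45),('plBL',(199,190),125,45),('plBR',(395,193),125,45),
 ('hLend',(168,524),125,48),('hRend',(433,522),125,48),('hLfr',(212,248),125,48),('hRfr',(382,248),125,48)]: print(nm,np.round(p(c,o,z),1))
E
```

```text
ringtop_in [ 603.1 -224.6   25. ]
ringL [ 585.4 -207.    23.5]
ringR [ 585.5 -242.9   23.5]
ring_bot [ 562.5 -224.6   25. ]
plTL [ 517.5 -208.9   45. ]
plTR [ 517.6 -242.3   45. ]
plBL [ 489.5 -208.5   45. ]
plBR [ 489.1 -243.7   45. ]
hLend [ 427.9 -202.    48. ]
hRend [ 428.5 -251.7   48. ]
hLfr [ 479.5 -210.9   48. ]
hRfr [ 479.6 -241.4   48. ]
```

Call:
send_rows(series=[[-0.003,0.04,0,0,0,0],[0,0.045,0,0,0,0],[0,0.045,0,0,0,0],[0,0.04,0,0,0,0],[0,0.03,0,0,0,0],[0,0.0125,0,0,0,0],[0,0,0,0,0,0]])

```text
clock: 10.0
eef_pos: [451.3, -226.4, 15.5]
tcp_rot: [-1.572, -0.003, -3.141]
contact_force: [0.4, 0.2, -0.3]
opening: 0.998
```

```bash
python3 w.py wrist:w7.png
```

```text
10.0 [ 451.3 -226.4   15.5] [-9.0080e+01 -1.6000e-01 -1.7999e+02] [ 0.4  0.2 -0.3] [-0.02 -0.02 -0.03] 0.998
```

View pics/w7.png

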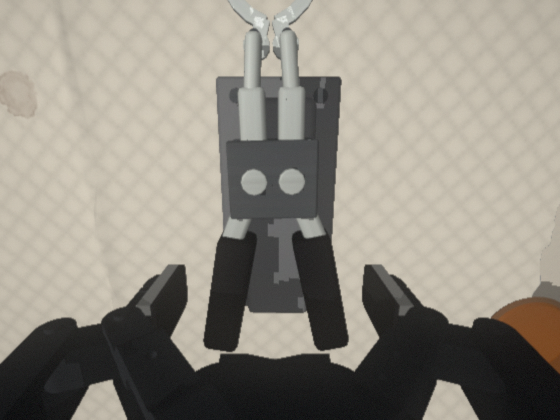

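Call:
send_rows(series=[[0,0,0,0,0,0],[0,0,0,0,0,0],[0,0,0,0,0,0],[0,0,0,0,0,0]], gripper=0.68, squeeze=40)

```text
clock: 10.45
eef_pos: [453.3, -227.4, 17.9]
tcp_rot: [-1.57, 0.002, 3.14]
contact_force: [2.1, -0.8, 3.2]
opening: 0.679
```

Call:
send_rows(series=[[0,-0.001,0,0,0,0],[0,-0.001,0,0,0,0],[0,-0.001,0,0,0,0],[0,-0.001,0,0,0,0],[0,0,0,0,0,0],[0,0,0,0,0,0],[0,0,0,0,0,0]], gripper=0.2)

```text
clock: 11.15
eef_pos: [452.0, -226.8, 20.6]
tcp_rot: [-1.571, -0.001, 3.14]
contact_force: [-0.5, -0.7, -1.4]
opening: 0.383
```

```bash
python3 w.py wrist:w8.png scene:s8.png top:t8.png
```

```text
11.15 [ 452.  -226.8   20.6] [-9.0010e+01 -3.0000e-02  1.7992e+02] [-0.5 -0.7 -1.4] [-0.15  0.19  0.01] 0.383
```

View pics/w8.png

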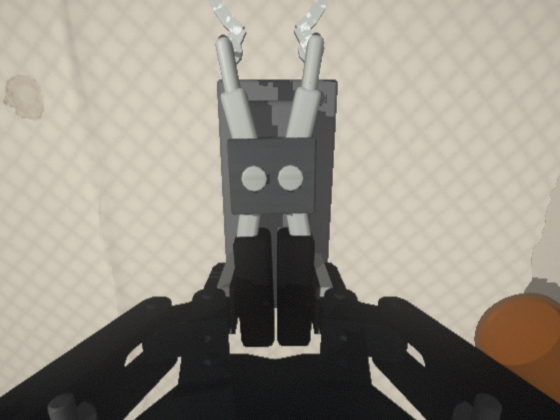

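View pics/t8.png

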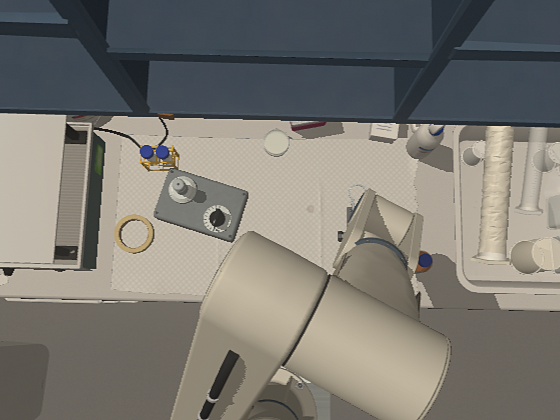

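View pics/s8.png

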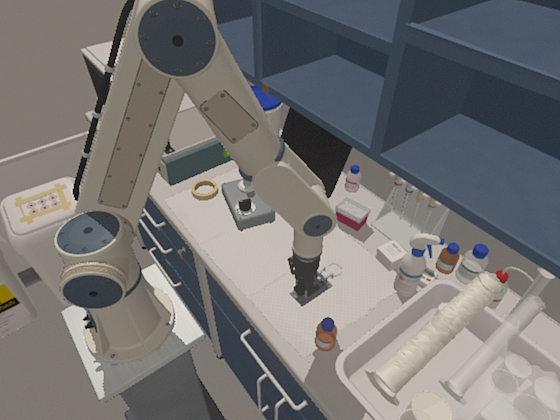

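Call:
send_rows(series=[[0,-0.005,0,0,0,0],[0,-0.015,0,0,0,0],[0,-0.02,0,0,0,0],[0,-0.03,0,0,0,0],[0,-0.03,0,0,0,0],[0,-0.03,0,0,0,0],[0,-0.02,0,0,0,0],[0,0,0,0,0,0]])

```text
clock: 12.1
eef_pos: [453.9, -227.5, 173.8]
tcp_rot: [-1.569, 0.005, 3.14]
contact_force: [0.3, 0.3, -1.4]
opening: 0.384
```

```bash
python3 w.py wrist:w9.png scene:s9.png
```

```text
12.1 [ 453.9 -227.5  173.8] [-89.87   0.28 179.91] [ 0.3  0.3 -1.4] [-0.03  0.04 -0.08] 0.384
```

View pics/w9.png

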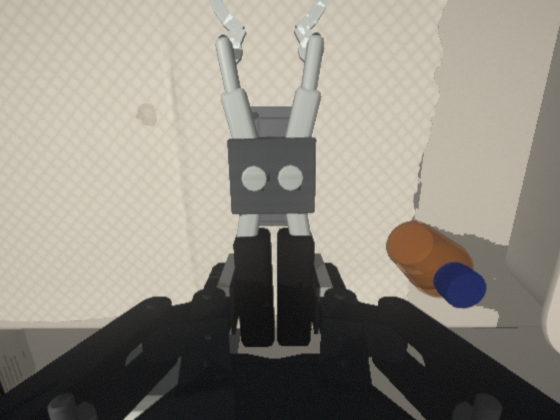

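View pics/s9.png

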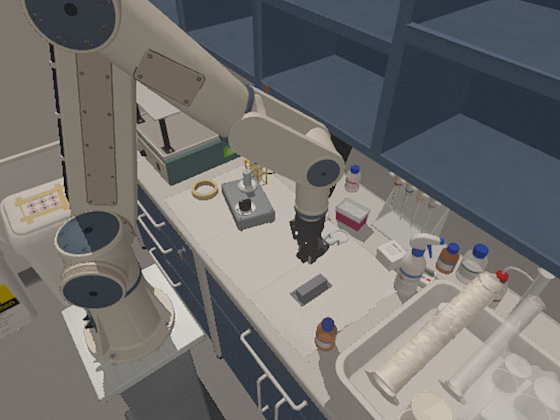

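```bash
cat > pl.py <<'E'
from h import *
import sys
f=load('wrist') if len(sys.argv)<2 else grab('wrist',sys.argv[1])
s=r.sense(); print(np.round(s['eef_pos'],1),np.round(np.rad2deg(s['tcp_rot']),2))
T=R(s['tcp_rot']); p0=s['eef_pos']
P=pts(f)
def fit(b):
    q=P[b[1]:b[3],b[0]:b[2]].reshape(-1,3); q=q[abs(q[:,2]-np.median(q[:,2]))<10]
    A=np.c_[q[:,0]-q[:,0].mean(),q[:,1]-q[:,1].mean(),np.ones(len(q))]; c=np.linalg.lstsq(A,q[:,2],rcond=None)[0]; return q.mean(0),np.rad2deg(np.arctan(c[:2])),len(q)
pm=fit((234,144,310,208)); print('plate mean, tilt dx,dy',np.round(pm[0],1),np.round(pm[1],2),pm[2])
hl=fit((245,240,266,330)); hr=fit((284,240,306,330)); print('handles',np.round(hl[0],1),np.round(hl[1],2),np.round(hr[0],1),np.round(hr[1],2))
print('rel TCP: plate z',pm[0][2]-p0[2],'handle z',hl[0][2]-p0[2],hr[0][2]-p0[2])
E
python3 pl.py
python3 - <<'E'
from h import *
f=load('wrist');im=f['frame'][:,:,::-1]
cv2.imwrite('pics/w9a.png',cv2.resize(im[0:220,200:340],None,fx=3.6,fy=2.7,interpolation=cv2.INTER_CUBIC))
f=load('scene');im=f['frame'][:,:,::-1]
cv2.imwrite('pics/s9a.png',cv2.resize(im[215:265,300:360],None,fx=10,fy=10,interpolation=cv2.INTER_CUBIC))
E
```

```text
[ 452.1 -226.7  170.7] [-8.9990e+01  3.0000e-02  1.7991e+02]
plate mean, tilt dx,dy [ 507.1 -226.5  200.4] [-0.17 -0.16] 4846
handles [ 459.9 -219.1  200.7] [-0.22 -0.11] [ 459.8 -236.1  200.8] [-0.23 -0.03]
rel TCP: plate z 29.671721669695216 handle z 30.01218722668702 30.0459630289036
```

View pics/w9a.png

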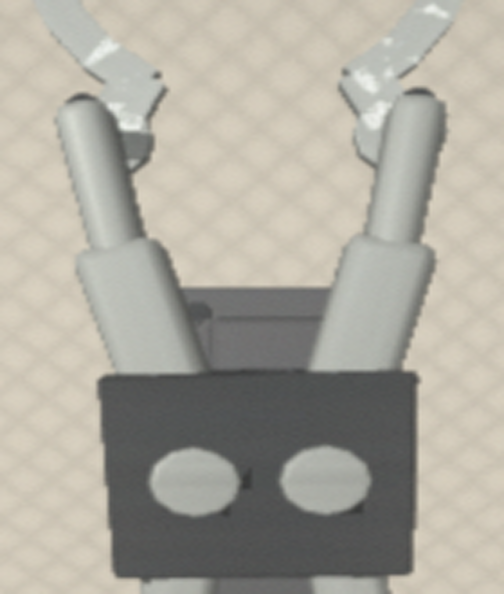

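View pics/s9a.png

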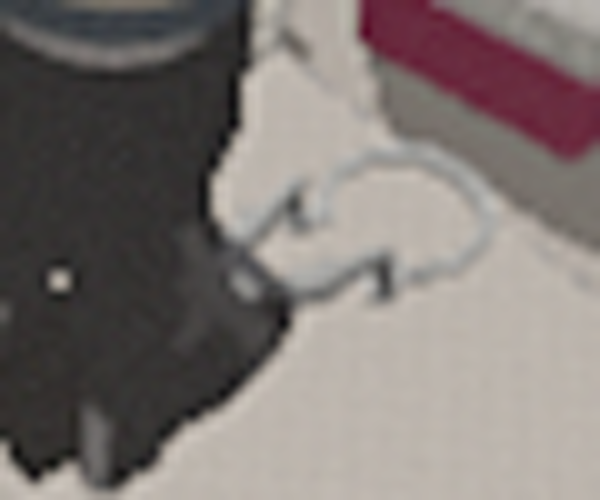

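```bash
python3 pl.py w10.png; python3 - <<'E'
from h import *
f=load('wrist');print(f['origin'])
z0=r.sense()['eef_pos'][2]+30-18
for nm,u,v,z in [('lugL',200+165/3.6,90/2.7,-5),('lugR',200+340/3.6,90/2.7,-5),('rodL',200+90/3.6,107/2.7,0),('rodR',200+415/3.6,107/2.7,0),('plTL',200+100/3.6,380/2.7,15),('plTR',200+418/3.6,375/2.7,15),('plBL',200+113/3.6,577/2.7,15),('plBR',200+412/3.6,573/2.7,15),('rivL',200+194/3.6,481/2.7,17),('rivR',200+326/3.6,481/2.7,17)]: print(nm,np.round(onz(f,u,v,z0+z),1))
E
```

```text
[ 451.6 -226.5  170. ] [-9.0030e+01 -5.0000e-02  1.7991e+02]
plate mean, tilt dx,dy [ 505.5 -225.7  197.1] [-0.47 -0.01] 4848
handles [ 458.3 -218.4  197.7] [-0.57 -0.34] [ 458.2 -235.4  197.7] [-0.52  0.15]
rel TCP: plate z 27.081822913793815 handle z 27.67988882768833 27.670113429709318
[ 523.93230453 -226.86927755  311.85862482]
lugL [ 559.7 -215.4  177. ]
lugR [ 559.6 -234.9  177. ]
rodL [ 556.2 -207.7  182. ]
rodR [ 556.1 -242.8  182. ]
plTL [ 518.7 -209.3  197. ]
plTR [ 519.3 -242.5  197. ]
plBL [ 490.2 -209.5  197. ]
plBR [ 490.7 -242.9  197. ]
rivL [ 504.9 -219.   199. ]
rivR [ 504.9 -233.   199. ]
```

View pics/w10.png

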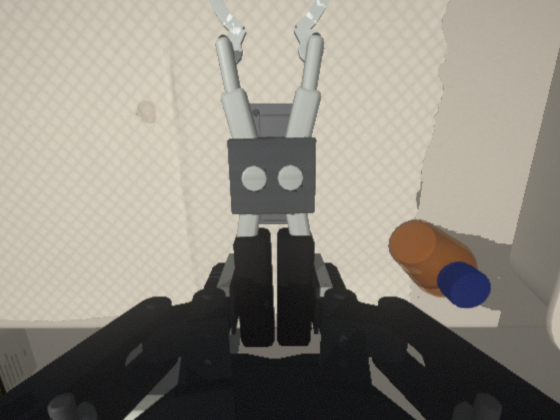

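Call:
send_rows(series=[[0.0005,0,-0.008,0,0,0],[0.0005,0,-0.018,0,0,0],[0.0005,0,-0.026,0,0,0],[0.0005,0,-0.03,0,0,0],[0.0005,0,-0.03,0,0,0],[0.0005,0,-0.03,0,0,0],[0.0005,0,-0.03,0,0,0],[0.0005,0,-0.03,0,0,0]])

```text
clock: 13.05
eef_pos: [447.4, -23.2, 169.7]
tcp_rot: [-1.571, -0.002, 3.14]
contact_force: [0.1, -0.2, -1.7]
opening: 0.381
```

Call:
send_rows(series=[[0.001,0,-0.03,0,0,0],[0.001,0,-0.03,0,0,0],[0.001,0,-0.03,0,0,0],[0.001,0,-0.03,0,0,0],[0.001,0,-0.03,0,0,0],[0.001,0,-0.03,0,0,0],[0.001,0,-0.03,0,0,0],[0.001,0,-0.025,0,0,0]])

```text
clock: 13.85
eef_pos: [439.6, 211.7, 169.6]
tcp_rot: [-1.57, -0.002, 3.141]
contact_force: [0.8, 0.1, -1.7]
opening: 0.384
```

Call:
send_rows(series=[[0,0,-0.016,0,0,0],[0,0,-0.007,0,0,0],[0,0,-0.002,0,0,0],[0,0,0,0,0,0],[0,0,0,0,0,0],[0,0,0,0,0,0]])

```text
clock: 14.45
eef_pos: [441.0, 234.4, 170.8]
tcp_rot: [-1.571, -0.0, 3.139]
contact_force: [1.0, -0.1, -0.9]
opening: 0.385
```

```bash
python3 w.py wrist:w11.png scene:s11.png top:t11.png
```

```text
14.45 [441.  234.4 170.8] [-89.99  -0.   179.86] [ 1.  -0.1 -0.9] [0.07 0.04 0.01] 0.385
```

View pics/w11.png

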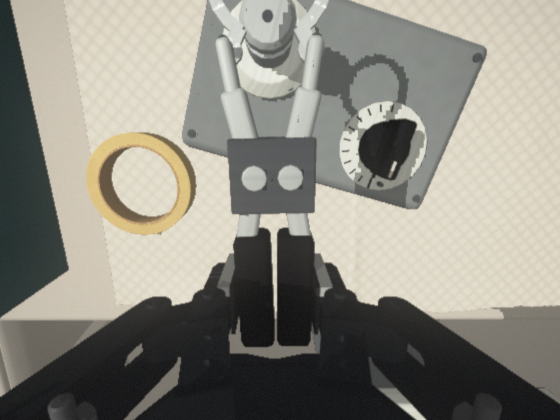

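View pics/s11.png

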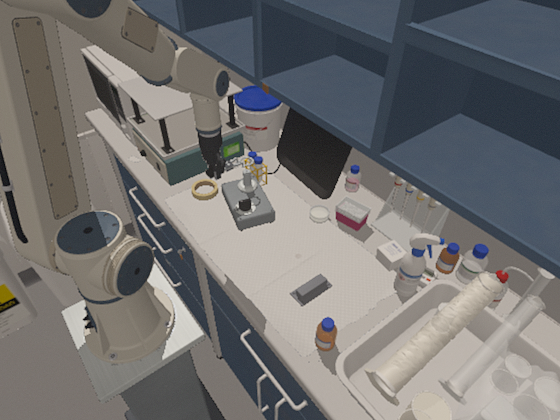

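View pics/t11.png

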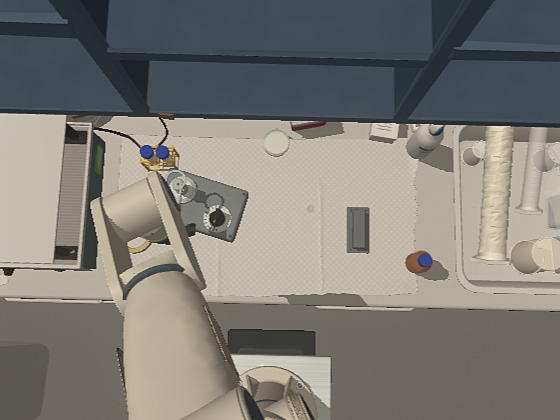

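```bash
python3 - <<'E'
from h import *
f=load('wrist');im=f['frame'][:,:,::-1];print(f['origin']); print('spin wrist',onz(f,267.5,16,130))
cv2.imwrite('pics/w11a.png',cv2.resize(im[0:70,200:340],None,fx=5,fy=5,interpolation=cv2.INTER_CUBIC))
f=load('scene');im=f['frame'][:,:,::-1]; cv2.imwrite('pics/s11a.png',cv2.resize(im[145:215,200:290],None,fx=8,fy=8,interpolation=cv2.INTER_CUBIC))
f=load('top');im=f['frame'][:,:,::-1]; cv2.imwrite('pics/t11a.png',cv2.resize(im[165:215,150:220],None,fx=10,fy=10,interpolation=cv2.INTER_CUBIC))
E
```

```text
[512.89196201 234.14288601 311.8679543 ]
spin wrist [569.10233816 237.68997515 130.        ]
```

View pics/w11a.png

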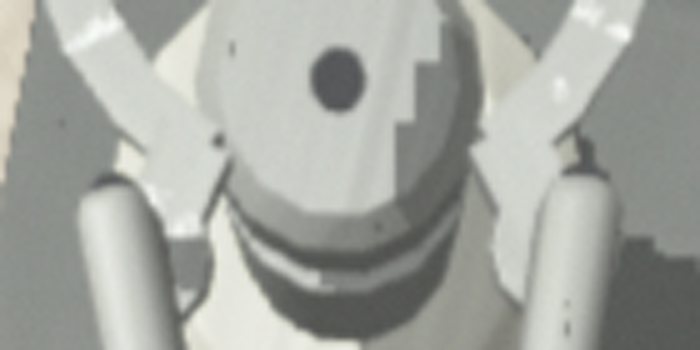

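View pics/s11a.png

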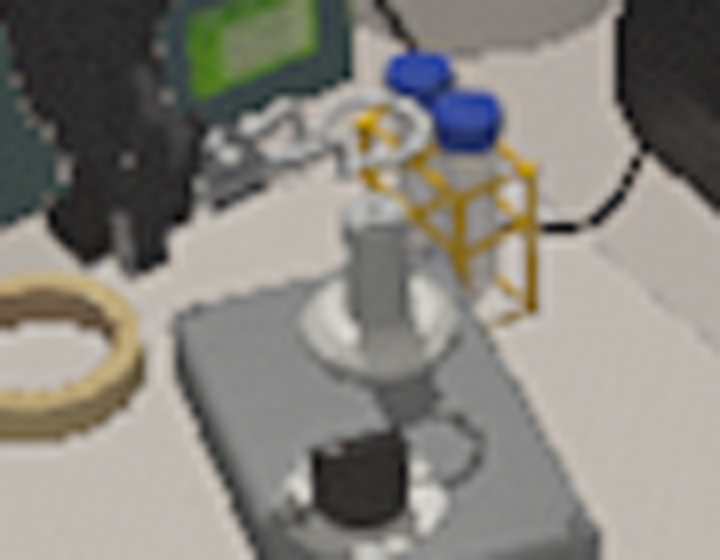

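View pics/t11a.png

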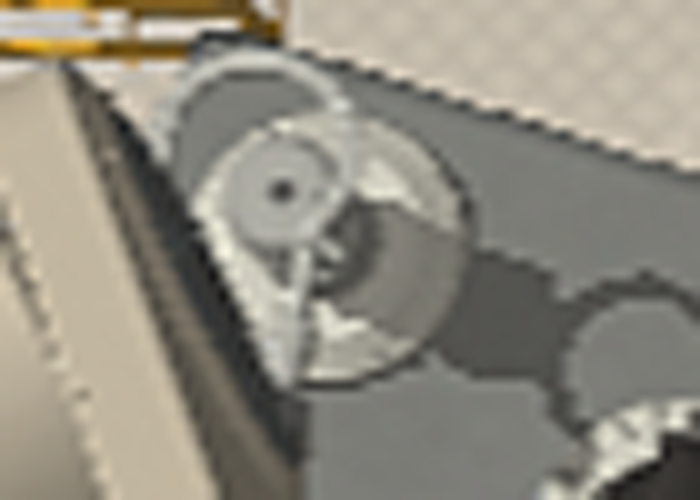

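```bash
python3 - <<'E'
from h import *
z=r.sense()['eef_pos']; print(z)
t=load('top');s=load('scene');w=load('wrist')
zr=z[2]+3.1
print('ring top',onz(t,175.15,179.45,zr),'scene',onz(s,246.06,160.7,zr))
def tri(a,b):
    (o1,d1),(o2,d2)=a,b; d1/=np.linalg.norm(d1);d2/=np.linalg.norm(d2)
    M=np.c_[d1,-d2]; x=np.linalg.lstsq(M,o2-o1,rcond=None)[0]; p,q=o1+x[0]*d1,o2+x[1]*d2; return (p+q)/2,np.linalg.norm(p-q)
print('tri',tri(ray(t,175.15,179.45),ray(s,246.06,160.7)))
print('spin top',onz(t,150+28.25-.45,165+19.05-.45,130),'scene',onz(s,200+375/8-.45,145+212/8-.45,130))
print('spin wrist',onz(w,200+338/5-.4,80/5-.4,130))
for c in [(228,155),(473,150)]: print('lug',onz(w,200+c[0]/5-.4,c[1]/5-.4,zr))
print('expected proj at nominal ring (TCP+130.4,+1.75):',(proj(t,(z[0]+130.4,z[1]+1.75,zr))-[150,165]+.45)*10,(proj(s,(z[0]+130.4,z[1]+1.75,zr))-[200,145]+.45)*8)
E
```

```text
[441.05340504 234.73128975 170.86408173]
ring top [572.46271454 236.94834974 173.96408173] scene [570.01298506 236.15173966 173.96408173]
tri (array([572.00445532, 237.65028226, 172.39714514]), np.float64(1.782280708759019))
spin top [571.81760204 238.34970467 130.        ] scene [568.0868763  234.71066832 130.        ]
spin wrist [569.28854852 237.84803592 130.        ]
lug [550.33886515 246.0055881  173.96408173]
lug [550.6357102  225.9654872  173.96408173]
expected proj at nominal ring (TCP+130.4,+1.75): [257.71004655 153.16394999] [374.36919011 127.66137573]
```

Call:
send_rows(series=[[0.0012,0.01,-0.0013,0,0,0],[0,0.015,0,0,0,0],[0,0.01,0,0,0,0],[0,0,0,0,0,0],[0,0,0,0,0,0],[0,0,0,0,0,0]])

```text
clock: 15.2
eef_pos: [440.0, 236.6, 136.1]
tcp_rot: [-1.571, 0.001, 3.14]
contact_force: [-0.0, 0.2, -1.8]
opening: 0.381
```

```bash
cat > z.py <<'E'
import sys
from h import *
t=sys.argv[1]
f=grab('wrist');im=f['frame'][:,:,::-1]; cv2.imwrite(f'pics/w{t}a.png',cv2.resize(im[0:70,200:340],None,fx=5,fy=5,interpolation=cv2.INTER_CUBIC))
f=grab('scene');im=f['frame'][:,:,::-1]; cv2.imwrite(f'pics/s{t}a.png',cv2.resize(im[155:205,220:280],None,fx=12,fy=12,interpolation=cv2.INTER_CUBIC))
f=grab('top');im=f['frame'][:,:,::-1]; cv2.imwrite(f'pics/t{t}a.png',cv2.resize(im[165:215,155:215],None,fx=12,fy=12,interpolation=cv2.INTER_CUBIC))
E
python3 w.py; python3 z.py 12;python3 w.py
```

```text
15.2 [440.  236.6 136.1] [-9.0010e+01  3.0000e-02  1.7991e+02] [-0.   0.2 -1.8] [ 0.01  0.01 -0.01] 0.381
15.35 [440.1 236.6 136.2] [-9.0020e+01  4.0000e-02  1.7991e+02] [-0.3  0.3 -1.6] [0.04 0.12 0.03] 0.385
```

View pics/w12a.png

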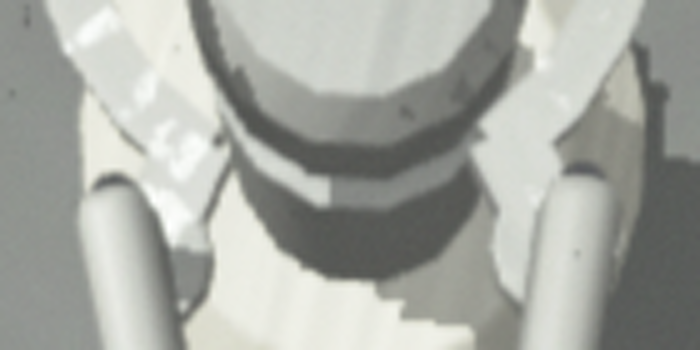

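View pics/s12a.png

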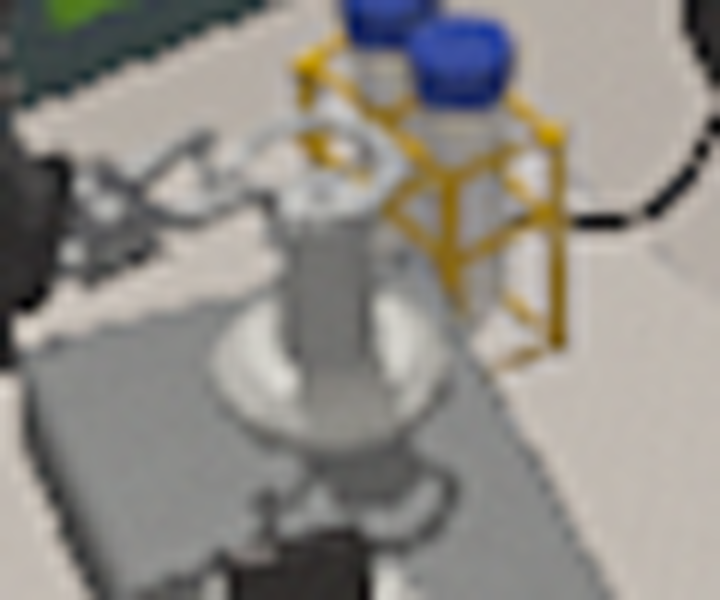

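View pics/t12a.png

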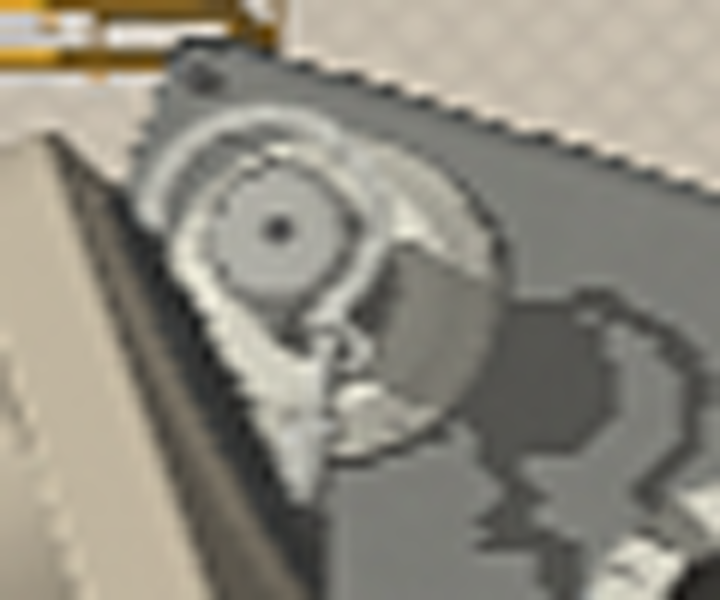

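```bash
cat > c.py <<'E'
from h import *
z=r.sense()['eef_pos']
t=load('top');s=load('scene');w=load('wrist'); zr=z[2]+3.1
def T(c): return 155+(c[0]+.5)/12-.5,165+(c[1]+.5)/12-.5
def S(c): return 220+(c[0]+.5)/12-.5,155+(c[1]+.5)/12-.5
def W(c): return 200+(c[0]+.5)/5-.5,(c[1]+.5)/5-.5
E
python3 - <<'E'
from c import *
print('ring top',onz(t,*T((265,228)),zr),'spin top',onz(t,*T((279,228)),130))
# scene ring outer: left? right 407, top 120, bottom 222
print('ring scene',onz(s,*S((322,171)),zr),'spin pred px',(proj(s,(569.5,237.8,130))-[220,155]+.45)*12)
for c in [(228,150),(473,145)]: print('lug',onz(w,*W(c),zr))
for c in [(190,10),(525,10)]: print('spindle edge',onz(w,*W(c),127))
print('chamfer front', onz(w,*W((365,148)),127), onz(w,*W((362,92)),130))
print((proj(s,(z[0]+130.4,z[1]+1.75,zr))-[220,155]+.45)*12)
E
```

```text
ring top [569.89923743 239.47958151 139.33855585] spin top [571.96467017 238.378548   130.        ]
ring scene [568.88320358 235.41802092 139.33855585] spin pred px [320.58162206 191.16886322]
lug [549.77994042 248.37425253 139.33855585]
lug [550.09390914 228.34318961 139.33855585]
spindle edge [563.92121572 252.43262954 127.        ]
spindle edge [563.85216834 223.26918054 127.        ]
chamfer front [553.29916097 237.23604643 127.        ] [556.74021497 237.46325114 130.        ]
[320.6785787  164.08437387]
```

```bash
python3 - <<'E'
from h import *
f=load('wrist');im=f['frame'][:,:,::-1]
a=cv2.resize(im[0:45,200:260],None,fx=12,fy=12,interpolation=cv2.INTER_CUBIC);cv2.imwrite('pics/la.png',a)
a=cv2.resize(im[0:45,285:345],None,fx=12,fy=12,interpolation=cv2.INTER_CUBIC);cv2.imwrite('pics/lb.png',a)
E
```

```text
(no output)
```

View pics/la.png

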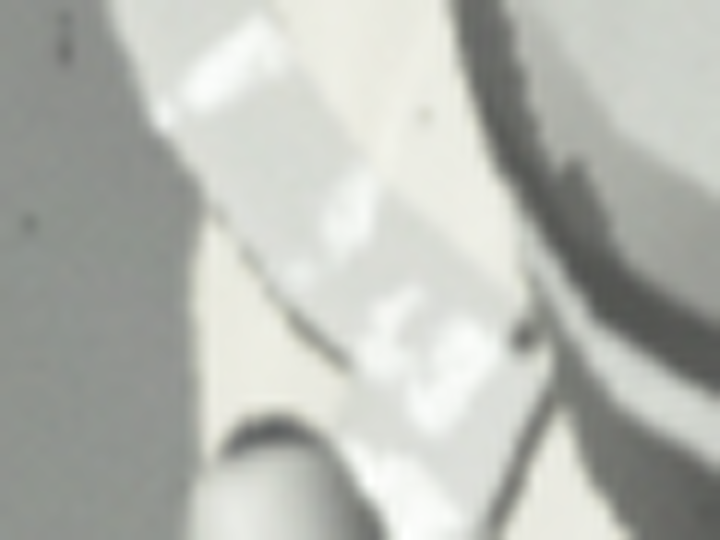

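View pics/lb.png

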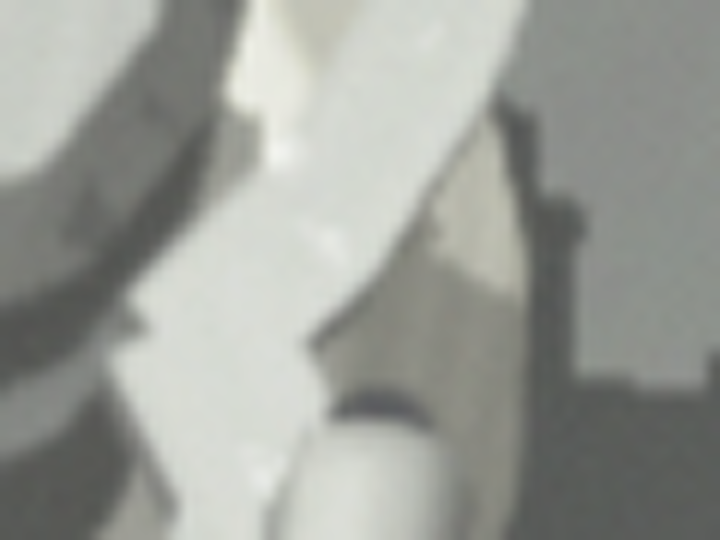

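```bash
python3 - <<'E'
from c import *
from scipy.optimize import least_squares
A=[((268,10),20),((375,170),20),((520,295),20),((115,25),25),((160,125),25),((255,255),25),((345,365),25)]
B=[((128,300),20),((200,215),20),((275,155),20),((350,30),20),((525,10),25),((440,180),25),((390,260),25),((312,345),25)]
pts_=[];rad=[]
for L,o in ((A,200),(B,285)):
    for c,rr in L:
        pts_.append(onz(w,o+(c[0]+.5)/12-.5,(c[1]+.5)/12-.5,zr+1.75)[:2]);rad.append(rr)
q=np.array(pts_);rad=np.array(rad)
g=least_squares(lambda c:np.hypot(*(q-c[:2]).T)-rad,[569,238],loss='soft_l1'); print(g.x,np.round(g.fun,1))
g=least_squares(lambda c:np.hypot(*(q-c[:2]).T)-rad-c[2],[569,238,0]); print(g.x,np.round(g.fun,1))
print(z)
E
```

```text
[568.12098836 238.74513715] [ 0.3  0.  -0.2  0.1  0.1 -0.2 -0.   0.1 -0.4  0.1  0.1  0.1  0.   0.1
 -0. ]
[5.68717893e+02 2.38739663e+02 3.89678527e-01] [ 0.2  0.1 -0.1 -0.1  0.  -0.2  0.1  0.3 -0.4  0.1  0.  -0.  -0.1  0.1
  0. ]
[440.06435221 236.63179439 136.23855585]
```

Call:
send_rows(series=[[-0.001,0,0.0009,0,0,0],[0,0.004,0,0,0,0],[0,0.005,0,0,0,0],[0,0.005,0,0,0,0],[0,0.004,0,0,0,0],[0,0,0,0,0,0],[0,0,0,0,0,0]])

```text
clock: 16.05
eef_pos: [440.7, 235.5, 117.6]
tcp_rot: [-1.571, -0.0, 3.14]
contact_force: [-0.2, -0.4, -2.5]
opening: 0.383
```

```bash
python3 w.py; python3 z.py 13;python3 w.py; python3 - <<'E'
from h import *
f=load('wrist');im=f['frame'][:,:,::-1]
a=cv2.resize(im[0:60,215:325],None,fx=7,fy=7,interpolation=cv2.INTER_CUBIC);cv2.imwrite('pics/w13b.png',a)
E
```

```text
16.05 [440.7 235.5 117.6] [-8.9990e+01 -2.0000e-02  1.7991e+02] [-0.2 -0.4 -2.5] [0.03 0.1  0.04] 0.383
16.2 [440.9 235.7 117.9] [-9.0010e+01  2.0000e-02  1.7991e+02] [-0.2  0.3 -2.1] [-0.03  0.11 -0.04] 0.389
```

View pics/w13b.png

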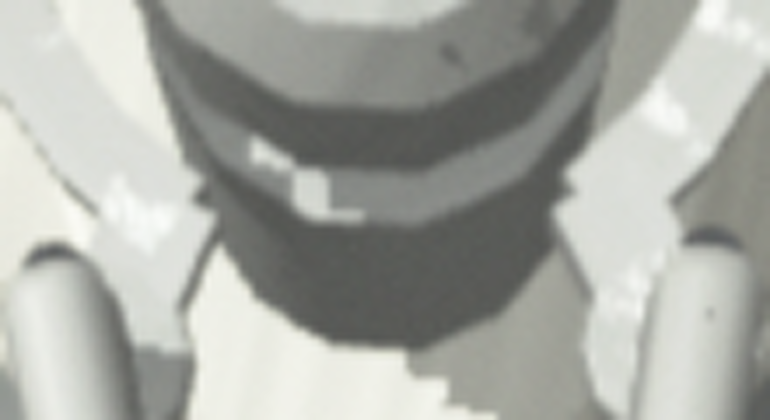

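View pics/s13a.png

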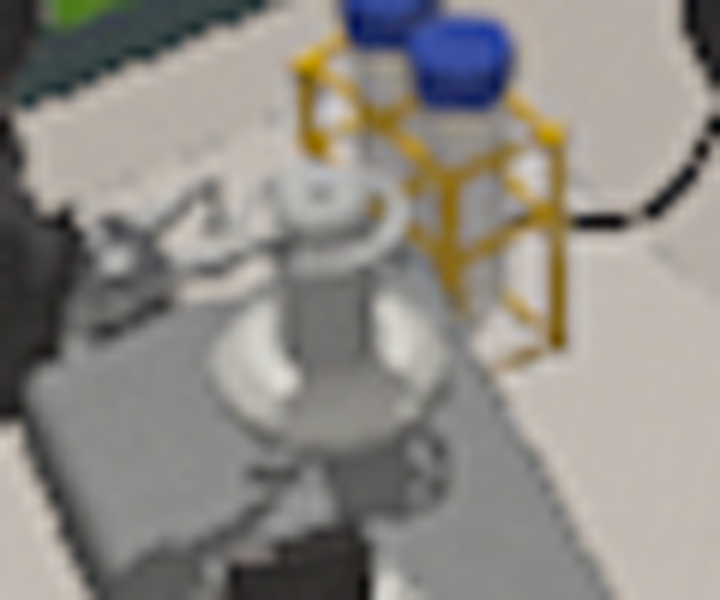

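View pics/t13a.png

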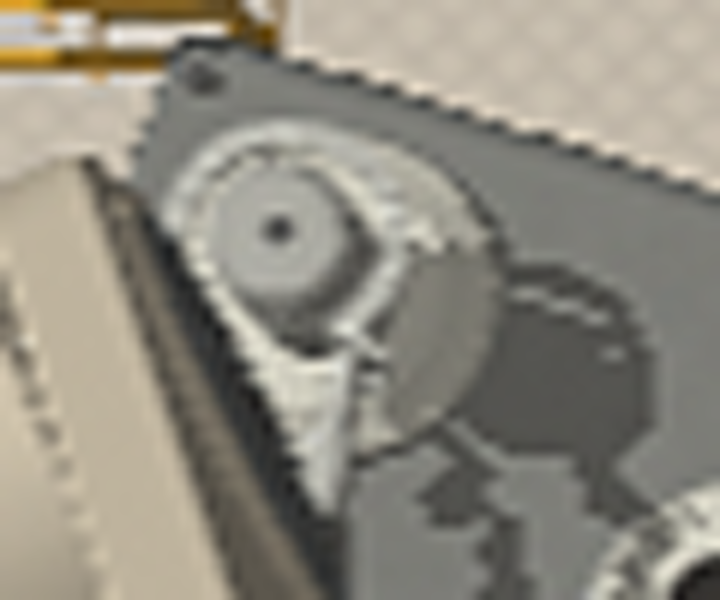

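```bash
cat > cc.py <<'E'
from c import *
from scipy.optimize import least_squares
def fit(L,zt):
    q=np.array([onz(w,215+(c[0]+.5)/7-.5,(c[1]+.5)/7-.5,zt)[:2] for c,_ in L]);rad=np.array([a for _,a in L])
    g=least_squares(lambda c:np.hypot(*(q-c[:2]).T)-rad,[569,238]); print('fit',zt,g.x,np.round(g.fun,1))
E
python3 - <<'E'
from cc import *
fit([((62,20),20),((110,90),20),((190,160),20),((5,95),25),((95,210),25),((570,172),20),((650,85),20),((690,20),20),((675,200),25),((765,65),25)],zr+1.75)
# spindle: chamfer lower edge z=127 r16 ; groove upper edge z=116 r16
fit([((160,30),16),((295,100),16),((380,110),16),((430,105),16),((530,62),16),((610,10),16)],127)
fit([((185,110),16),((300,165),16),((410,168),16),((530,115),16),((595,55),16)],116)
fit([((240,190),16),((330,222),16),((420,225),16),((530,165),16)],106)
print(z)
E
```

```text
fit 122.77750295783456 [568.74325438 237.55404898] [ 0.2  0.  -0.3 -0.   0.   0.3 -0.  -0.   0.1 -0.2]
fit 127 [569.11913664 237.62635671] [ 0.7 -0.2 -0.4 -0.3 -0.2  0.8]
fit 116 [569.25997418 238.28899463] [ 0.5 -0.2 -0.4 -0.1  0.5]
fit 106 [569.25594281 238.36460563] [ 0.1 -0.2  0.1  0. ]
[440.86697165 235.65833965 117.92750296]
```

Call:
send_rows(series=[[-0.0005,0.003,-0.0003,0,0,0],[0,0.004,0,0,0,0],[0,0.0025,0,0,0,0],[0,0,0,0,0,0],[0,0,0,0,0,0],[0,0,0,0,0,0]])

```text
clock: 16.8
eef_pos: [441.3, 235.9, 108.3]
tcp_rot: [-1.571, 0.0, 3.14]
contact_force: [-0.9, 0.2, -1.3]
opening: 0.383
```

```bash
python3 w.py; python3 z.py 14;python3 w.py; python3 pl.py w14.png; python3 - <<'E'
from h import *
f=load('wrist');im=f['frame'][:,:,::-1]
a=cv2.resize(im[0:60,215:325],None,fx=7,fy=7,interpolation=cv2.INTER_CUBIC);cv2.imwrite('pics/w14b.png',a)
E
```

```text
16.8 [441.3 235.9 108.3] [-90.     0.   179.91] [-0.9  0.2 -1.3] [0.  0.1 0. ] 0.383
16.95 [441.3 235.9 108.4] [-9.0010e+01  1.0000e-02  1.7991e+02] [ 0.9  0.1 -1.5] [ 0.02  0.06 -0.03] 0.386
[441.3 235.9 108.4] [-9.0010e+01  1.0000e-02  1.7991e+02]
plate mean, tilt dx,dy [494.7 236.9 134.7] [-0.39  0.01] 4837
handles [447.4 244.2 135.3] [-0.57  0.3 ] [447.4 227.2 135.3] [-0.45 -0.28]
rel TCP: plate z 26.33169322566188 handle z 26.91019374121784 26.944311497213178
```

View pics/w14b.png

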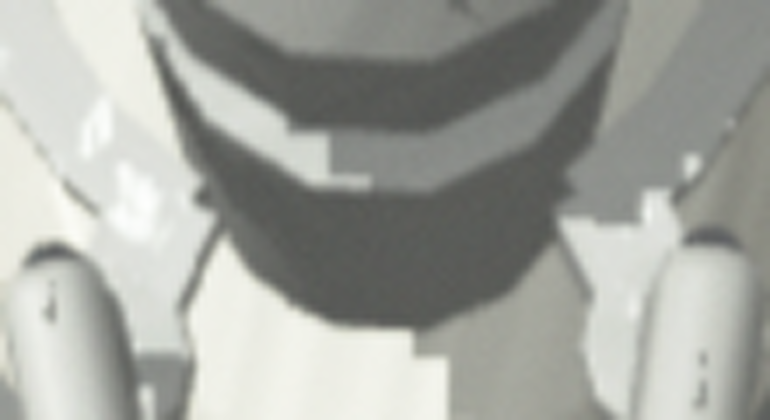

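View pics/s14a.png

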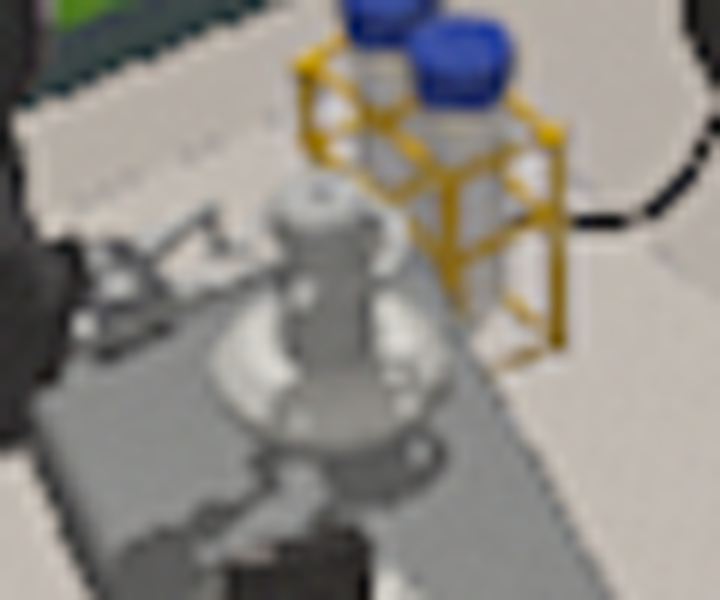

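View pics/t14a.png

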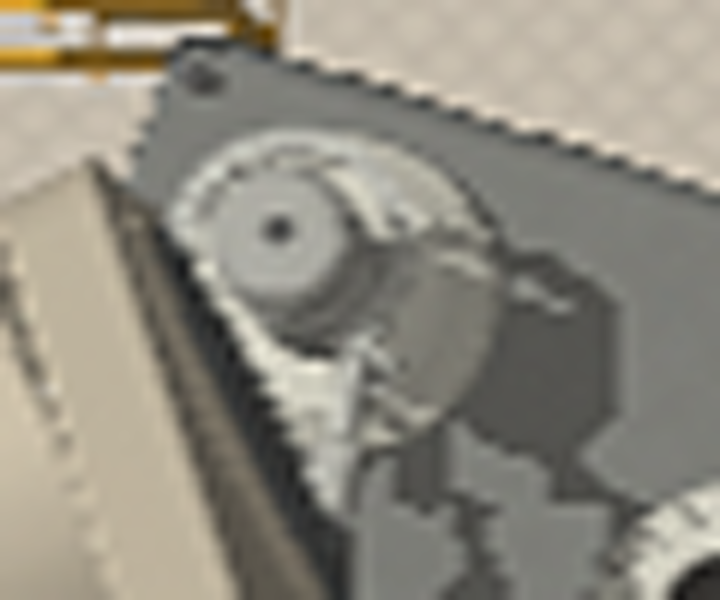

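View pics/w14.png

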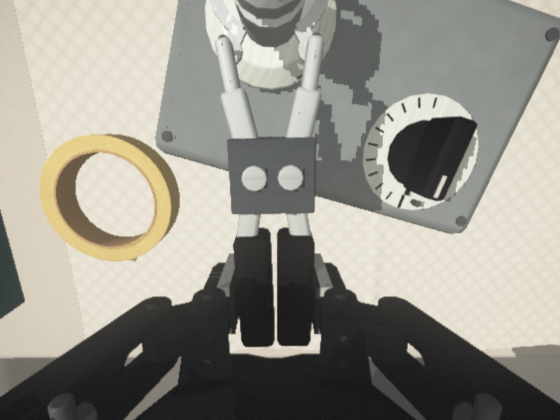

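```bash
python3 - <<'E'
from cc import *
fit([((62,20),20),((110,90),20),((190,162),20),((5,97),25),((95,212),25),((570,175),20),((650,85),20),((690,20),20),((675,203),25),((765,68),25)],zr+1.75)
fit([((200,15),16),((290,52),16),((430,65),16),((535,22),16)],127)
fit([((155,40),16),((290,120),16),((430,130),16),((545,80),16),((625,10),16)],116)
fit([((210,130),16),((320,188),16),((430,190),16),((540,135),16)],106)
fit([((240,250),16),((335,322),16),((430,325),16),((530,265),16)],72)
P=pts(w)
for b in [(175,30,200,120),(330,120,360,180),(170,90,215,130)]:
    q=P[b[1]:b[3],b[0]:b[2]].reshape(-1,3); q=q[abs(q[:,2]-60)<12]; A=np.c_[q[:,0]-q[:,0].mean(),q[:,1]-q[:,1].mean(),np.ones(len(q))]; c=np.linalg.lstsq(A,q[:,2],rcond=None)[0]; print(len(q),c[2],np.rad2deg(c[:2]))
q=P[60:180,170:370].reshape(-1,3); q=q[abs(q[:,2]-60)<8]; A=np.c_[q[:,0]-q[:,0].mean(),q[:,1]-q[:,1].mean(),np.ones(len(q))]; c=np.linalg.lstsq(A,q[:,2],rcond=None)[0]; print(len(q),c[2],np.rad2deg(c[:2]))
E
```

```text
fit 113.22900470206743 [569.38337978 237.91567712] [ 0.2 -0.1 -0.3  0.   0.1  0.3 -0.1 -0.1  0.1 -0.1]
fit 127 [569.03581083 237.87906555] [ 0.2 -0.2 -0.   0.1]
fit 116 [569.1019692  237.81966137] [ 0.6 -0.3 -0.4 -0.1  0.6]
fit 106 [569.25559077 238.1007071 ] [ 0.1 -0.1 -0.   0.1]
fit 72 [569.98751631 237.70967635] [-0.3  0.2  0.1 -0.2]
2246 58.38606927207088 [-0.42401158 -1.68306128]
1787 58.3915397009105 [-0.13617347  0.44636302]
1791 58.42273680919974 [-0.32146944 -0.20978594]
14711 58.820997053660136 [ 1.71880282 -0.24961928]
```

Call:
send_rows(series=[[0,0.0005,0,0,0,0],[0,0,0,0,0,0],[0,0,0,0,0,0],[0,0,0,0,0,0],[0,0,0,0,0,0]])

```text
clock: 17.5
eef_pos: [441.2, 235.9, 107.8]
tcp_rot: [-1.571, -0.0, 3.14]
contact_force: [-0.3, -0.3, -1.3]
opening: 0.387
```

```bash
python3 w.py && python3 -c "
from rig import r
print(r.sign_off())"
```

```text
17.5 [441.2 235.9 107.8] [-90.    -0.   179.91] [-0.3 -0.3 -1.3] [-0.    0.12 -0.  ] 0.387
the job is handed in; nothing more can be done
None
```

I turned the counter knob back to its zero stop, then lifted the pliers off their rest by the handles. With them squeezed fully, I lowered the open ring over the spindle to the groove and handed the job in at 17.5 s, still holding it there.

Last checks:
- **Knob:** the stop was felt as about 0.85 N m on the wrist, and the knob's mark lines up with the zero line of the dial.
- **Squeeze:** the handles are parallel under a 40 N grip, and the ring edges fit a 40 mm hole to within 0.3 mm. The gripper's opening suggests the handles may be slightly past the full-squeeze stop, within the give you describe.
- **Centring:** in the wrist camera the ring centre is within about 0.3 mm of the spindle axis.
- **Height:** ring height came out at 110.8 to 111.7 mm, against 111 mm for the groove. The two methods, tool height and camera depth corrected against the housing, differ by about 1 mm.
- **Level:** the pliers are level to within about 0.3°, after allowing for a similar tilt the camera shows on the housing itself.
- **Contact:** the force on the tool is about the weight of the pliers (1.3 to 2 N), so nothing is being touched.
- **Tape roll and bottle:** I never touched either, and the views I took show nothing disturbed.

Two readings disagreed. The top camera puts the spindle about 2 mm further out in x than the wrist camera. An earlier top-camera reading of the ring also differed by 1 to 2 mm. I used the wrist camera for both ring and spindle, because it sees both at once.

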